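Free the jammed tilt stage of an inspection stand and press it level

TASK

Two sample vials, one white-capped and one black-capped, have been left under the raised tilt plate of the inspection stand and keep it from closing. Take both out and stand them upright in the blue tray beside the vial that is already there, then press the tilt plate down against its spring until it lies level and the yellow catch holds it there by itself. Leave everything else where it stands, the vial already in the tray included.

Things in the scene. Friction and masses are not known exactly. Their poses are not given: they have to be found in the camera images.
- stand: Inspection stand, fixed. Grey base slab 170 (x) x 200 (y) x 8 mm; origin at the centre of its underside, z up, its front (-x) faces roughly towards the robot. The tilt plate's hinge line lies along y at x = +75 mm, z = 50 mm, at the rear. Behind it, at x = +105 mm, y = 0, stands a pillar 18 mm thick and 335 mm high that carries the ring light.
- stage (a joint): Angle of the tilt plate (aluminium, 150 x 150 x 6 mm, hinged at its rear edge), rad: 0 = level (top face 53 mm above the worktop), 0.65 = fully up, where it starts (front edge 141 mm high, at stand x = -44 mm). Its spring and catch take up to about 12 N at the press strip. Pushed to its stop at -0.04 it latches; released, it rests near 0.01. A vial under it stops it near 0.2.
- stage_pad (a point): Centre of the red ribbed press strip on the plate's top surface, 125 mm from the hinge line (25 mm short of the front edge) and 4 mm above the hinge when level; the strip is 34 mm wide and 120 mm long, along the front edge. The point's axes turn with the plate: x from front to hinge, z out of the top.
- light (a point): Centre of the underside of the black ring-light head, 52 mm in diameter and 43 mm high, fixed 272 mm above the worktop over the plate (stand x = +25 mm, y = 0). An upright gripper over the press strip runs into it: lean the tool about 20 degrees, its top towards the stand's front.
- catch_top (a point): Top of the yellow spring catch at the plate's left edge (stand x = 0, y = +97 mm, about 84 mm above the worktop); the catch is 22 mm wide along x, and reaches from y = +78 to +104 mm. It works by itself and need not be touched.
- white_vial: Sample vial with a white screw cap, 25 mm in diameter, 58 mm high (cap 22 mm in diameter from 46 mm up), 20 to 40 g; origin at the centre of its underside, z up. Starts upright on the stand's base slab (z = 8 mm), 12 to 22 mm behind the plate's raised front edge, 29 to 42 mm left or right of the middle. Take it from the front with the tool leaning 40 to 45 degrees.
- black_vial: Sample vial with a black screw cap, the same size as the white-capped one, standing next to it under the plate, 58 mm or more between the two axes; origin at the centre of its underside, z up.
- tray: Blue shallow tray, fixed, outside 170 (x) x 110 (y) x 14 mm, walls and floor 4 mm; origin at the centre of its underside, z up, x runs along its length, away from the robot. Vials stand on its floor, 4 mm above the origin. Its near half and middle are empty.
- tray_vial: A third vial with a white cap, 25 mm in diameter and 58 mm high, standing loose near the far end of the tray (45 to 60 mm beyond its centre along x); origin at the centre of its underside. Not to be disturbed.
- flask: Conical flask, 86 mm in diameter, 150 mm high, loose, left of the stand; origin under its centre. Bystander.
- stopper: Red-brown rubber stopper, 26 mm in diameter and high, loose, on the worktop in front of the stand; origin under its centre. Bystander.
- dish: Glass dish 58 mm in diameter, 14 mm high, loose, near the front edge of the worktop; origin under its centre. Bystander.
- small_beaker: Small glass beaker 47 mm in diameter, 56 mm high, loose, near the front edge of the worktop; origin under its centre. Bystander.

How it is judged:
By the outcome, as a careful person would: the job done as asked, in the order asked, and still so for the second after the job is handed in, with the robot touching nothing.
It also fails if it takes over 70 s, if anything falls off the work surface, if the arm or the gripper's body presses on something with over 40 N, if the wrist force passes 120 N, or if a joint passes its speed limit or range.

ROBOT

A 6-joint arm with a two-finger parallel gripper is mounted at the origin on a cart in front of the work surface, level with it; the furniture and walls round the work are solid. World frame = base frame: x ahead of the robot, y to its left, z up, the work surface at z = 0. Lengths are in m, angles in rad, forces in N, time in s.
With the tool pointing down it reaches from about 0.325 to 1 m from the base axis. Payload 5.1 kg.
Tool frame: the origin (TCP) lies midway between the tips of the shut fingers; the grasp point (between the pads) lies 19 mm behind it; z points along the fingers, y is the line along which they close (so a half turn about z gives the same grasp; the last joint's range is limited). The gripper opens to 85 mm and grips with 20 to 120 N. Pads are 22 mm wide; open, the fingers measure 114 mm over their backs; the gripper's body (76 mm by 85 mm) begins 54 mm behind the grasp point. The pads swing forward as they close: fully open they stand 13 mm farther back than shut.
Start: joints at [1.15, 0.124, 1.65, -0, 1.367, -0.083], TCP at [0.215, 0.613, 0.231] pointing down, gripper open.
Joint ranges: [-2.61, 2.61], [-1.02, 2.33], [0.03, 2.71], [-1.35, 4.49], [0.32, 2.68], [-2.91, 2.91]. Speed limits (rad/s): [2.57, 2.57, 3.14, 3.14, 3.14, 3.14].

INTERFACE

Orientations are given as [roll, pitch, yaw] about the fixed x, y, z axes, in that order (R = Rz(yaw) Ry(pitch) Rx(roll)).
In Python, from station import sensors, cams, workorder gives the robot as it stands. The module is installed in compiled form; this text tells all that it offers.
- The arm moves only by the tool apply_moves, never from a script. Its argument "targets" is a list of rows, each a list of 3 entries, a list of its own where there are three numbers: the shift along the tool's x, y, z in m, then the turn, a rotation vector about the tool's x, y, z in degrees, then the opening in per cent of the stroke, from 0 (shut) to 100 (fully open). A call has exactly 10 rows; each row is the pose to reach, as a shift and turn from the pose commanded when the call began, along the tool's axes at that moment; what a row does not reach only later rows make up. A row lasts 1/8 s, in which the tool goes at most 62.5 mm and 10.7 degrees, less where a joint would pass 70% of its speed; a pose out of reach is approached as far as the arm can. A call with a gripper value outside its range is refused whole. The fingers move at their own pace and stop on an object; "grip_force" is the grip in N (left out, the last holds). Time passes only in rows, so rows that repeat a pose let the fingers close, or fill a call up. It gives the time, the measured TCP pose, the force, the opening and the grip force at its end, in the units of the state.
- sensors.sense(): the state, without advancing time (a new reading comes with each control period).
- cams.snapshot(name): name is "side" or "top"; returns the picture (420x560x3 uint8, blue, green, red); there is no depth.
- cams.camera_model(name): a dict with "fx", "fy", "cx", "cy" (pixels), "k1" (the pictures are not rectified: a ray, as slopes to the right and down, at radius r is drawn at 1 + k1 r^2 times it, then the intrinsics apply), "extrinsics" (4x4, takes a point from world to camera coordinates). Camera axes: x right, y down, z forward; pixel columns grow to the right and rows downward; lengths in m; the calibration is good to about 2 mm. A picture is of the moment at which its call begins. camera_model takes no time and is no camera call.
- workorder.job_done(): hands the job in; it is judged then, once.
The state is a dict: "time": time; "joint_positions": joint angles; "qd": joint speeds; "effort": joint torques, N m; "tool_pos": TCP position; "tcp_rot": TCP orientation; "contact_force": force on the tool from outside, world axes, zero at the start; "wrist_torque": the same for the moment, N m; "opening": finger opening in m; "grip_force": force on a finger pad.
Only numpy, scipy, OpenCV 4.12 (cv2) and the standard library are available. Lean on these libraries where they do the work, as an engineer would, in place of code of your own. Each camera call takes 0.05 s, during which the arm holds its last target. There are 200 camera calls.

## Working session

There is one attempt and no reset: what is moved stays moved. The work goes in short steps, Python scripts to look and compute and a tool call to move; the robot and the scene stay as the last step left them, time stands still between calls to the robot, and variables do not carry over. Pictures are saved under pics/ and viewed, at most 10 in all, crops included, and the job is handed in when it is done.

Besides the shell and the picture viewer there is one more tool, called after ">>>" by a JSON object that holds its "fn" and its "kwargs", one argument or row to a line. apply_moves: Moves the arm, as the interface text tells. Its arguments: {"type":"object","properties":{"targets":{"type":"array","items":{"type":"array"}},"grip_force":{"type":"number"}},"required":["targets"]}

```bash
mkdir -p pics
cat > h.py <<'E'
import numpy as np, cv2
from scipy.spatial.transform import Rotation as R
from station import sensors, cams, workorder
def ray(name,u,v):
    m=cams.camera_model(name); E=np.array(m["extrinsics"])
    K=np.array([[m["fx"],0,m["cx"]],[0,m["fy"],m["cy"]],[0,0,1.]])
    p=cv2.undistortPoints(np.array([[[u,v]]],float),K,np.array([m["k1"],0,0,0,0.]))[0,0]
    d=E[:3,:3].T@np.array([p[0],p[1],1.]); return -E[:3,:3].T@E[:3,3], d/np.linalg.norm(d)
def onz(name,u,v,z):
    c,d=ray(name,u,v); return c+d*(z-c[2])/d[2]
def tri(a,b):
    (c,d),(e,f)=ray(*a),ray(*b)
    s=np.linalg.lstsq(np.c_[d,-f],e-c,rcond=None)[0]
    p,q=c+d*s[0],e+f*s[1]; return (p+q)/2,np.linalg.norm(p-q)
def proj(name,P):
    m=cams.camera_model(name); E=np.array(m["extrinsics"])
    K=np.array([[m["fx"],0,m["cx"]],[0,m["fy"],m["cy"]],[0,0,1.]])
    return cv2.projectPoints(np.array(P,float).reshape(-1,1,3),cv2.Rodrigues(E[:3,:3])[0],E[:3,3],K,np.array([m["k1"],0,0,0,0.]))[0][:,0]
def snap(n,f):
    im=cams.snapshot(n); cv2.imwrite("pics/"+f,im); return im
E
python3 - <<'E'
from h import *
a=snap("side","s0.png");b=snap("top","t0.png")
for n in("side","top"):
    c,d=ray(n,280,210);print(n,c.round(3),d.round(3))
print(sensors.sense())
E
```

```text
side [-0.758  0.696  0.828] [ 0.824 -0.382 -0.419]
top [-0.26   0.044  1.193] [ 0.594  0.041 -0.803]
{'time': 0.1, 'joint_positions': array([ 1.15042885e+00,  1.24458132e-01,  1.65154465e+00,  2.92156234e-05,
        1.36750778e+00, -8.26131985e-02]), 'qd': array([-2.14586871e-04, -2.42249493e-03, -4.07298512e-03, -8.58111817e-05,
        1.83155587e-03,  8.38802593e-04]), 'effort': array([ 1.79912381e-04, -4.24934077e+01, -3.66652358e+01, -2.16119747e-05,
        3.96653792e-03,  1.78895311e-05]), 'tool_pos': array([0.21519037, 0.6127568 , 0.23015987]), 'tcp_rot': array([-3.13968365e+00, -1.86769408e-04,  2.80383227e+00]), 'contact_force': array([-0.09923455, -0.22398869, -0.08106625]), 'wrist_torque': array([ 0.01527128,  0.0639926 , -0.03861119]), 'grip_force': 0.0, 'opening': 0.08543615406461116}
```

View pics/s0.png

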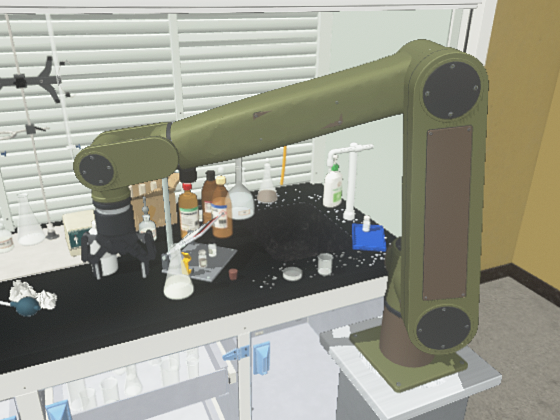

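View pics/t0.png

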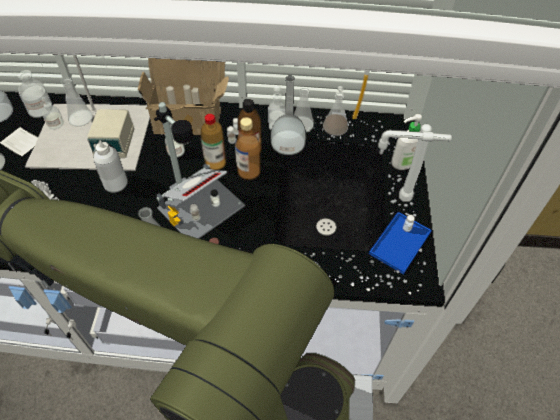

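The side view shows the stand at about (205,260), the flask at (178,280), the stopper at (233,274) and the tray at (368,237). The top view shows the stand at (200,205), the vials near (195,212) and (215,198), and the tray at (400,242) with its vial at (409,222). I'll enlarge both views.

Run:
```python
import cv2,numpy as np
s=cv2.imread("pics/s0.png");t=cv2.imread("pics/t0.png")
f=lambda im,x,y,w,h,k:cv2.resize(im[y:y+h,x:x+w],None,fx=k,fy=k,interpolation=cv2.INTER_CUBIC)
a=f(s,160,200,100,100,4);b=f(t,150,150,100,100,4)
c=f(s,330,205,80,50,5);d=f(t,360,205,80,70,5)[:250]
cv2.imwrite("pics/c0.png",np.vstack([np.hstack([a,b]),cv2.resize(np.hstack([c,d]),(800,200))[:200]]))
cv2.imwrite("pics/c0.png",np.hstack([a,b]))
```

```text
(no output)
```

View pics/c0.png

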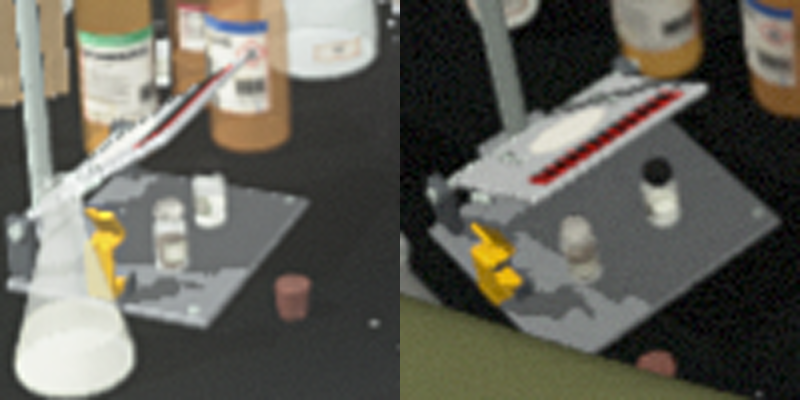

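Run:
```python
from h import *
S=lambda x,y:("side",160+x/4-.4,200+y/4-.4)
T=lambda x,y:("top",150+(x-400)/4-.4,150+y/4-.4)
for n,p in dict(FR_s=S(308,203),FL_s=S(208,325),RL_s=S(8,287),FR_t=T(780,220),FL_t=T(600,352),RL_t=T(432,228)).items(): print(n,onz(*p,.008).round(4))
print("white base s",onz(*S(172,268),.008),"t",onz(*T(588,280),.008))
print("white cap top t",onz(*T(577,222),.066),"s",onz(*S(171,204),.066))
print("black cap t",onz(*T(658,165),.066),"base t",onz(*T(665,224),.008),"base s",onz(*S(210,227),.008))
print("stopper s",onz(*S(293,318),0)," flask s",onz(*S(75,375),0))
# plate corners: strip ends tri
print("strip R",tri(S(255,52),T(680,93)),"edge corner R",tri(S(265,50),T(705,88)))
t=cv2.imread("pics/t0.png");s=cv2.imread("pics/s0.png")
for n,im in(("top",t),("side",s)):
    h=cv2.cvtColor(im,cv2.COLOR_BGR2HSV);m=cv2.inRange(h,(105,150,80),(130,255,255));m[:, :330]=0; m[290:]=0
    cs=max(cv2.findContours(m,0,2)[0],key=cv2.contourArea)
    q=cv2.approxPolyDP(cs,6,True)[:,0];print(n,q.tolist(),cv2.contourArea(cs))
    for u in q: print(onz(n,*u,.014).round(4),end=" ")
    print()
```

```text
FR_s [0.6209 0.2129 0.008 ]
FL_s [0.4767 0.3439 0.008 ]
RL_s [0.5877 0.4674 0.008 ]
FR_t [0.6273 0.2104 0.008 ]
FL_t [0.4996 0.3224 0.008 ]
RL_t [0.5963 0.4665 0.008 ]
white base s [0.56547605 0.34514381 0.008     ] t [0.56037242 0.34220736 0.008     ]
white cap top t [0.56900267 0.34454636 0.066     ] s [0.56279439 0.34376867 0.066     ]
black cap t [0.62510793 0.29596828 0.066     ] base t [0.61580367 0.29465454 0.008     ] base s [0.61472365 0.29894035 0.008     ]
stopper s [0.47285226 0.27893278 0.        ]  flask s [0.4634932  0.44749191 0.        ]
strip R (array([0.60363848, 0.26427236, 0.1662182 ]), np.float64(0.011868704496989383)) edge corner R (array([0.61710227, 0.25067111, 0.158838  ]), np.float64(0.009316144432223174))
top [[397, 212], [369, 253], [403, 273], [430, 229], [414, 221], [405, 232], [406, 216]] 1860.5
[ 0.6364 -0.24    0.014 ] [ 0.4872 -0.1536  0.014 ] [ 0.4311 -0.245   0.014 ] [ 0.5835 -0.3333  0.014 ] [ 0.608  -0.2884  0.014 ] [ 0.5667 -0.2591  0.014 ] [ 0.6241 -0.266   0.014 ] 
side [[352, 224], [353, 248], [385, 250], [381, 226], [365, 233]] 687.0
[ 0.6312 -0.238   0.014 ] [ 0.4752 -0.145   0.014 ] [ 0.4225 -0.2355  0.014 ] [ 0.5764 -0.3266  0.014 ] [ 0.552  -0.2422  0.014 ]
```

Run:
```python
import cv2,numpy as np
s=cv2.imread("pics/s0.png");t=cv2.imread("pics/t0.png")
f=lambda im,x,y,w,h,k:cv2.resize(im[y:y+h,x:x+w],None,fx=k,fy=k,interpolation=cv2.INTER_CUBIC)
cv2.imwrite("pics/c1.png",np.hstack([f(s,340,205,66,66,6),f(t,366,205,66,66,6)]))
```

```text
(no output)
```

View pics/c1.png

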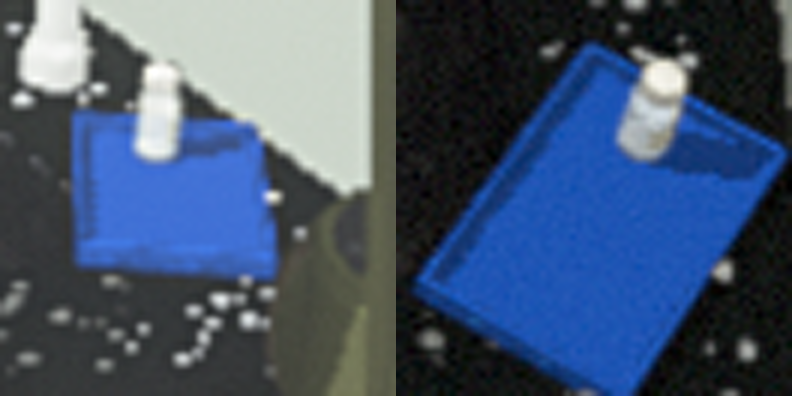

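Both the tray and its single vial show clearly. Rough poses: stand centre (0.608, 0.339) with yaw 48°, tray centre (0.53, -0.24) with yaw -30°. The white vial is near (0.565, 0.344) and the black one near (0.622, 0.296).

```bash
cat >> h.py <<'E'
def go(g,head,lean,off=.021,flip=1,seq=None):
    """shift(m)/turn(deg) in tool axes from the present pose to put the grasp point at g"""
    s=sensors.sense(); Rc=R.from_euler("xyz",s["tcp_rot"]); h,l=np.radians([head,lean])
    ex=np.array([np.cos(h),np.sin(h),0]);ey=np.array([-np.sin(h),np.cos(h),0])*flip
    z=ex*np.sin(l)-np.array([0,0,np.cos(l)]); Rt=R.from_matrix(np.c_[np.cross(ey,z),ey,z])
    t=np.array(g)+off*z; sh=Rc.inv().apply(t-s["tool_pos"]); rv=np.degrees((Rc.inv()*Rt).as_rotvec())
    print("shift",sh.round(4).tolist(),"turn",rv.round(1).tolist(),"|",np.linalg.norm(sh).round(3),np.linalg.norm(rv).round(1))
E
python3 - <<'E'
from h import *
go([.40,.20,.30],48,42); go([.502,.274,.144],48,42)
E
```

```text
shift [-0.3165, -0.3153, -0.0537] turn [-24.7, -37.0, -64.1] | 0.45 78.1
shift [-0.3883, -0.2114, 0.1021] turn [-24.7, -37.0, -64.1] | 0.454 78.1
```

>>> {"fn": "apply_moves", "kwargs": {
  "targets": [
    [[-0.03, -0.03, -0.005], [-2, -4, -6], 60],
    [[-0.07, -0.07, -0.012], [-5, -8, -13], 60],
    [[-0.11, -0.11, -0.02], [-8, -12, -20], 60],
    [[-0.15, -0.15, -0.027], [-11, -16, -28], 60],
    [[-0.19, -0.19, -0.034], [-14, -21, -36], 60],
    [[-0.23, -0.23, -0.04], [-17, -25, -44], 60],
    [[-0.26, -0.26, -0.045], [-20, -30, -52], 60],
    [[-0.29, -0.29, -0.05], [-23, -34, -59], 60],
    [[-0.316, -0.315, -0.054], [-24.7, -37, -64.1], 60],
    [[-0.316, -0.315, -0.054], [-24.7, -37, -64.1], 60]
  ],
  "grip_force": 30
}}

```text
time: 1.35
tool_pos: [0.407, 0.2152, 0.2838]
tcp_rot: [3.124, 0.717, -2.335]
contact_force: [0.4, 0.1, -0.1]
opening: 0.0511
grip_force: 0.0
```

Run:
```python
from h import *
s=sensors.sense();print(s["time"],s["tool_pos"],s["tcp_rot"],s["joint_positions"].round(2),s["opening"])
a=snap("side","s1.png");b=snap("top","t1.png")
f=lambda im,x,y,w,h,k:cv2.resize(im[y:y+h,x:x+w],None,fx=k,fy=k,interpolation=cv2.INTER_CUBIC)
cv2.imwrite("pics/c2.png",np.hstack([f(a,160,200,100,100,4),f(b,150,150,100,100,4)]))
go([.502,.274,.144],48,42)
```

```text
1.35 [0.40695827 0.21515352 0.28379326] [ 3.123766    0.71730974 -2.33483589] [ 0.09 -0.79  2.37  0.54  1.05 -2.44] 0.05105190819815045
shift [0.0075, -0.0285, 0.1968] turn [-0.4, -1.1, -1.8] | 0.199 2.1
```

View pics/c2.png

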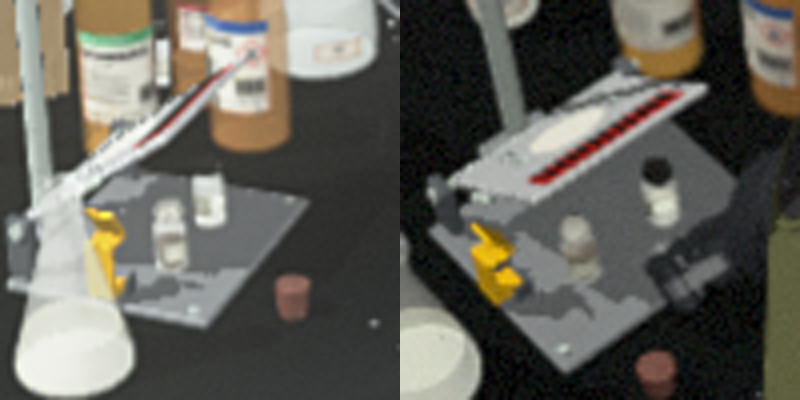

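The crops show the slab's front corner at (568,372) in the top crop, the black cap at (658,170) and the white vial at (578,245). The gripper is coming in from the right. Next is a pre-grasp about 80 mm short of the white vial.

Run:
```python
from h import *
go([.532,.304,.100],48,42)
```

```text
shift [0.0043, -0.0303, 0.2578] turn [-0.4, -1.1, -1.8] | 0.26 2.1
```

>>> {"fn": "apply_moves", "kwargs": {
  "targets": [
    [[0.001, -0.015, 0.02], [0, 0, -0.5], 60],
    [[0.002, -0.03, 0.06], [-0.4, -0.5, -1], 60],
    [[0.004, -0.03, 0.1], [-0.4, -1.1, -1.8], 60],
    [[0.004, -0.03, 0.14], [-0.4, -1.1, -1.8], 60],
    [[0.004, -0.03, 0.18], [-0.4, -1.1, -1.8], 60],
    [[0.004, -0.03, 0.21], [-0.4, -1.1, -1.8], 60],
    [[0.004, -0.03, 0.235], [-0.4, -1.1, -1.8], 60],
    [[0.004, -0.03, 0.25], [-0.4, -1.1, -1.8], 60],
    [[0.004, -0.03, 0.258], [-0.4, -1.1, -1.8], 60],
    [[0.004, -0.03, 0.258], [-0.4, -1.1, -1.8], 60]
  ]
}}

```text
time: 2.7
tool_pos: [0.5393, 0.3198, 0.0852]
tcp_rot: [3.14, 0.733, -2.297]
contact_force: [0.2, 0.3, 0.8]
opening: 0.0513
grip_force: 0.0
```

Run:
```python
from h import *
s=sensors.sense();print(s["time"],s["tool_pos"],s["tcp_rot"],s["joint_positions"].round(2),s["opening"])
a=snap("side","s2.png");b=snap("top","t2.png")
P=s["tool_pos"];Rm=R.from_euler("xyz",s["tcp_rot"]).as_matrix()
for n,im,o in(("side",a,(160,200)),("top",b,(150,150))):
    print(n,((proj(n,[P,P+.03*Rm[:,1],P-.03*Rm[:,1]])-o+.4)*4).round(0).tolist())
f=lambda im,x,y,w,h,k:cv2.resize(im[y:y+h,x:x+w],None,fx=k,fy=k,interpolation=cv2.INTER_CUBIC)
cv2.imwrite("pics/c3.png",np.hstack([f(a,160,200,100,100,4),f(b,150,150,100,100,4)]))
go([.568,.344,.040],48,42)
```

```text
2.7 [0.53929246 0.319779   0.08518881] [ 3.13976271  0.73307448 -2.29732333] [ 0.29 -0.06  2.24  0.89  0.47 -2.83] 0.051257297963512534
side [[209.0, 190.0], [193.0, 208.0], [226.0, 172.0]]
top [[201.0, 242.0], [166.0, 266.0], [235.0, 218.0]]
shift [0.0034, -0.0048, 0.0802] turn [0.3, 0.1, 0.3] | 0.08 0.4
```

View pics/c3.png

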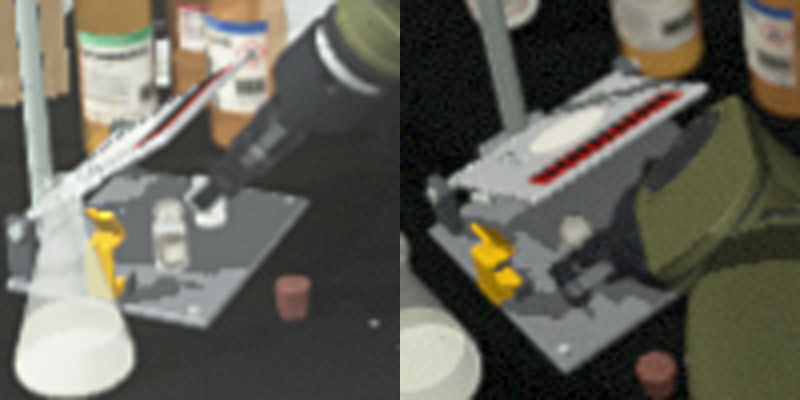

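Joints 5 and 6 are close to their limits in this wrist pose. I'll back out, turn the tool half a turn about its axis for the same grasp, and use a heading of about 56°.

>>> {"fn": "apply_moves", "kwargs": {
  "targets": [
    [[0, 0, -0.03], [0, 0, 0], 60],
    [[0, 0, -0.08], [0, 0, 5], 60],
    [[0, 0, -0.12], [0, 0, 15], 60],
    [[0, 0, -0.14], [0, 0, 25], 60],
    [[0, 0, -0.14], [0, 0, 35], 60],
    [[0, 0, -0.14], [0, 0, 45], 60],
    [[0, 0, -0.14], [0, 0, 55], 60],
    [[0, 0, -0.14], [0, 0, 65], 60],
    [[0, 0, -0.14], [0, 0, 75], 60],
    [[0, 0, -0.14], [0, 0, 85], 60]
  ]
}}

```text
time: 4.05
tool_pos: [0.4776, 0.2485, 0.1905]
tcp_rot: [2.408, 0.055, 2.475]
contact_force: [0.4, 0.9, 0.2]
opening: 0.0511
grip_force: 0.0
```

Run:
```python
from h import *
s=sensors.sense();print(s["tool_pos"],s["joint_positions"].round(2))
z=np.array([np.cos(np.radians(56))*.656,np.sin(np.radians(56))*.656,-.755])
g=np.array([.568,.344,.040]);print((g-.14*z).round(3))
go(g-.14*z,56,41,flip=-1)
```

```text
[0.47764767 0.24852405 0.1905407 ] [ 0.16 -0.46  2.35  0.67  0.76 -1.15]
[0.517 0.268 0.146]
shift [-0.0143, -0.0018, 0.0813] turn [4.7, 3.3, 88.9] | 0.083 89.1
```

>>> {"fn": "apply_moves", "kwargs": {
  "targets": [
    [[0, 0, 0], [0.5, 0.4, 10], 60],
    [[-0.002, 0, 0.005], [1, 0.8, 20], 60],
    [[-0.004, 0, 0.01], [1.6, 1.1, 30], 60],
    [[-0.006, 0, 0.02], [2.1, 1.5, 40], 60],
    [[-0.008, -0.001, 0.03], [2.6, 1.9, 50], 60],
    [[-0.01, -0.001, 0.045], [3.2, 2.2, 60], 60],
    [[-0.012, -0.001, 0.06], [3.7, 2.6, 70], 60],
    [[-0.014, -0.002, 0.07], [4.2, 3, 80], 60],
    [[-0.014, -0.002, 0.081], [4.7, 3.3, 88.9], 60],
    [[-0.014, -0.002, 0.081], [4.7, 3.3, 88.9], 60]
  ]
}}

```text
time: 5.3
tool_pos: [0.5237, 0.2793, 0.1289]
tcp_rot: [3.136, -0.714, 0.986]
contact_force: [0.6, 0.2, -0.2]
opening: 0.0514
grip_force: 0.0
```

Run:
```python
from h import *
s=sensors.sense();print(s["time"],s["tool_pos"],s["tcp_rot"],s["joint_positions"].round(2))
go([.568,.344,.040],56,41,flip=-1)
```

```text
5.3 [0.52369789 0.27934979 0.12892148] [ 3.13617227 -0.71393213  0.9863368 ] [ 0.18 -0.17  2.25  0.81  0.7   0.22]
shift [0.001, 0.0006, 0.1395] turn [-0.0, 0.1, 0.4] | 0.14 0.4
```

>>> {"fn": "apply_moves", "kwargs": {
  "targets": [
    [[0, 0, 0.02], [0, 0, 0], 60],
    [[0, 0, 0.04], [0, 0, 0], 60],
    [[0, 0, 0.06], [0, 0, 0], 60],
    [[0, 0, 0.08], [0, 0, 0], 60],
    [[0, 0, 0.1], [0, 0, 0], 60],
    [[0.001, 0, 0.115], [0, 0, 0], 60],
    [[0.001, 0, 0.125], [0, 0, 0], 60],
    [[0.001, 0, 0.133], [0, 0, 0], 60],
    [[0.001, 0, 0.14], [0, 0, 0], 60],
    [[0.001, 0, 0.14], [0, 0, 0], 60]
  ]
}}

```text
time: 6.55
tool_pos: [0.5755, 0.3563, 0.0237]
tcp_rot: [3.137, -0.714, 0.985]
contact_force: [-0.7, -0.5, 0.4]
opening: 0.0513
grip_force: 0.0
```

Run:
```python
from h import *
s=sensors.sense();print(s["time"],s["tool_pos"],s["tcp_rot"],s["joint_positions"].round(2))
a=snap("side","s3.png");b=snap("top","t3.png")
f=lambda im,x,y,w,h,k:cv2.resize(im[y:y+h,x:x+w],None,fx=k,fy=k,interpolation=cv2.INTER_CUBIC)
cv2.imwrite("pics/c4.png",np.hstack([f(a,180,220,60,60,6),f(b,170,170,60,60,6)]))
```

```text
6.55 [0.57548238 0.35633034 0.02367112] [ 3.13728228 -0.71413674  0.98498086] [0.31 0.18 2.11 1.06 0.49 0.02]
```

View pics/c4.png

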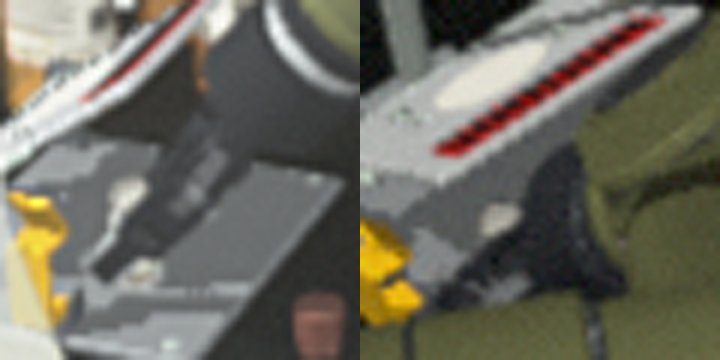

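The white vial sits between the fingers: its cap is at (125,190) and its base at (140,270) in the side crop. Closing now.

>>> {"fn": "apply_moves", "kwargs": {
  "targets": [
    [[0, 0, 0], [0, 0, 0], 45],
    [[0, 0, 0], [0, 0, 0], 35],
    [[0, 0, 0], [0, 0, 0], 25],
    [[0, 0, 0], [0, 0, 0], 15],
    [[0, 0, 0], [0, 0, 0], 10],
    [[0, 0, 0], [0, 0, 0], 10],
    [[0, 0, 0], [0, 0, 0], 10],
    [[0, 0, 0], [0, 0, 0], 10],
    [[0, 0, 0], [0, 0, 0], 10],
    [[0, 0, 0], [0, 0, 0], 10]
  ],
  "grip_force": 30
}}

```text
time: 7.9
tool_pos: [0.5757, 0.3563, 0.0242]
tcp_rot: [3.137, -0.715, 0.985]
contact_force: [-1.2, -1.1, 3.8]
opening: 0.0241
grip_force: 29.6
```

Run:
```python
from h import *
s=sensors.sense();print(s["tool_pos"],s["tcp_rot"],s["contact_force"],s["wrist_torque"])
Rc=R.from_euler("xyz",s["tcp_rot"])
print("back",Rc.inv().apply([-.0391,-.058,.04]),"up",Rc.inv().apply([0,0,.1]))
```

```text
[0.57574333 0.35630936 0.02419815] [ 3.13696845 -0.71481007  0.98475355] [-1.17686366 -1.1189826   3.81522406] [-0.05621644  0.14196112  0.07668847]
back [-0.02660615 -0.00014593 -0.07605854] up [ 0.0655474   0.00034923 -0.07552097]
```

>>> {"fn": "apply_moves", "kwargs": {
  "targets": [
    [[0.004, 0, -0.005], [0, 0, 0], 10],
    [[0.006, 0, -0.008], [0, 0, 0], 10],
    [[0.004, 0, -0.018], [0, 0, 0], 10],
    [[0, 0, -0.033], [0, 0, 0], 10],
    [[-0.005, 0, -0.051], [0, 0, 0], 10],
    [[-0.011, 0, -0.071], [0, 0, 0], 10],
    [[-0.017, 0, -0.091], [0, 0, 0], 10],
    [[-0.02, 0, -0.111], [0, 0, 0], 10],
    [[-0.01, 0, -0.135], [0, 0, 0], 10],
    [[0, 0, -0.155], [0, 0, 0], 10]
  ],
  "grip_force": 30
}}

```text
time: 9.15
tool_pos: [0.5182, 0.2712, 0.1417]
tcp_rot: [3.137, -0.714, 0.984]
contact_force: [1.1, -0.2, -1.3]
opening: 0.0236
grip_force: 29.5
```

Run:
```python
from h import *
s=sensors.sense();print(s["tool_pos"],s["joint_positions"].round(2),s["opening"],s["contact_force"])
C=np.array([.53,-.24]);X=np.array([.866,-.5]);Y=np.array([.5,.866])
for p in [onz("top",410.5,217.2,.062),onz("side",340+160/6-.4,205+68/6-.4,.062)]: print("tv",p.round(3),(p[:2]-C)@X,(p[:2]-C)@Y)
# safe via-poses: above first slot
go([.5187,-.2496,.17],5,41,flip=-1); go([.5187,-.2496,.037],5,41,flip=-1)
```

```text
[0.51817402 0.271232   0.14166964] [ 0.16 -0.21  2.25  0.79  0.74  0.24] 0.023566856823150767 [ 1.09460848 -0.23735886 -1.27752884]
tv [ 0.585 -0.266  0.062] 0.060623924770547934 0.005106984126075879
tv [ 0.585 -0.264  0.062] 0.05989573044814267 0.006491232784529905
shift [-0.3129, 0.3008, -0.2863] turn [-33.4, -0.0, 38.8] | 0.52 51.2
shift [-0.4, 0.3004, -0.1858] turn [-33.4, -0.0, 38.8] | 0.534 51.2
```

>>> {"fn": "apply_moves", "kwargs": {
  "targets": [
    [[-0.008, 0.008, -0.008], [-0.8, 0, 1], 10],
    [[-0.025, 0.024, -0.023], [-2.6, 0, 3], 10],
    [[-0.05, 0.048, -0.046], [-5.2, 0, 6], 10],
    [[-0.078, 0.075, -0.071], [-8.3, 0, 9.6], 10],
    [[-0.109, 0.105, -0.1], [-11.6, 0, 13.5], 10],
    [[-0.141, 0.135, -0.129], [-15, 0, 17.4], 10],
    [[-0.172, 0.165, -0.157], [-18.4, 0, 21.4], 10],
    [[-0.203, 0.195, -0.186], [-21.7, 0, 25.2], 10],
    [[-0.235, 0.226, -0.215], [-25, 0, 29], 10],
    [[-0.26, 0.25, -0.238], [-27.8, 0, 32.2], 10]
  ],
  "grip_force": 30
}}

```text
time: 10.4
tool_pos: [0.5297, -0.1621, 0.1499]
tcp_rot: [-3.141, -0.715, 0.234]
contact_force: [0.6, 0.7, 0.2]
opening: 0.0237
grip_force: 29.5
```

Run:
```python
from h import *
s=sensors.sense();print(s["tool_pos"],s["joint_positions"].round(2),s["opening"],s["contact_force"])
go([.5187,-.2496,.13],5,41,flip=-1)
```

```text
[ 0.52969561 -0.16205988  0.14986378] [-0.65 -0.3   2.3   0.78  0.8   0.22] 0.023705513860718515 [0.55704007 0.70406414 0.22903213]
shift [-0.0365, 0.0846, 0.0156] turn [-5.5, 0.0, 6.4] | 0.093 8.4
```

>>> {"fn": "apply_moves", "kwargs": {
  "targets": [
    [[-0.004, 0.01, 0.002], [-0.6, 0, 0.8], 10],
    [[-0.01, 0.024, 0.004], [-1.5, 0, 1.8], 10],
    [[-0.017, 0.039, 0.007], [-2.5, 0, 3], 10],
    [[-0.024, 0.054, 0.01], [-3.5, 0, 4.1], 10],
    [[-0.029, 0.067, 0.012], [-4.4, 0, 5.1], 10],
    [[-0.033, 0.077, 0.014], [-5, 0, 5.8], 10],
    [[-0.036, 0.083, 0.0155], [-5.4, 0, 6.3], 10],
    [[-0.0365, 0.0846, 0.0156], [-5.5, 0, 6.4], 10],
    [[-0.0365, 0.0846, 0.0156], [-5.5, 0, 6.4], 10],
    [[-0.0365, 0.0846, 0.0156], [-5.5, 0, 6.4], 10]
  ],
  "grip_force": 30
}}

```text
time: 11.65
tool_pos: [0.5343, -0.246, 0.1159]
tcp_rot: [3.141, -0.716, 0.093]
contact_force: [0.0, -1.5, -0.2]
opening: 0.0243
grip_force: 29.5
```

Run:
```python
from h import *
s=sensors.sense();print(s["tool_pos"],s["tcp_rot"],s["joint_positions"].round(2),s["opening"],s["contact_force"])
# descend to TCP z .0212
P=s["tool_pos"];print(P[2]-.0212); Rc=R.from_euler("xyz",s["tcp_rot"]);print(Rc.inv().apply([0,0,.0212-P[2]]))
go([.5187,-.2496,.037],5,41,flip=-1)
a=snap("side","s5.png");b=snap("top","t5.png")
f=lambda im,x,y,w,h,k:cv2.resize(im[y:y+h,x:x+w],None,fx=k,fy=k,interpolation=cv2.INTER_CUBIC)
cv2.imwrite("pics/c5.png",np.hstack([f(a,325,190,90,90,4),f(b,350,190,90,90,4)]))
```

```text
[ 0.53425648 -0.24598367  0.11587237] [ 3.14127659 -0.71641254  0.09259811] [-0.76 -0.16  2.26  0.85  0.72  0.15] 0.02427508329597411 [ 8.86931338e-04 -1.48077277e+00 -2.38914635e-01]
0.09467236588963522
[-6.21697677e-02 -2.25668456e-05  7.13987138e-02]
shift [-0.0637, 0.0022, 0.0701] turn [-0.2, -0.0, 0.2] | 0.095 0.3
```

View pics/c5.png

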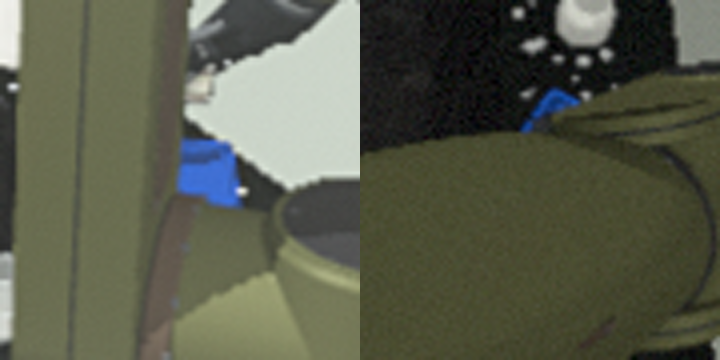

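The arm hides the tray in both views, but the held vial looks upright at (200,85) in the side crop. I'll lower it straight down.

>>> {"fn": "apply_moves", "kwargs": {
  "targets": [
    [[-0.006, 0, 0.007], [0, 0, 0], 10],
    [[-0.016, 0, 0.018], [0, 0, 0], 10],
    [[-0.027, 0, 0.031], [0, 0, 0], 10],
    [[-0.038, 0, 0.044], [0, 0, 0], 10],
    [[-0.048, 0, 0.055], [0, 0, 0], 10],
    [[-0.055, 0, 0.063], [0, 0, 0], 10],
    [[-0.059, 0, 0.068], [0, 0, 0], 10],
    [[-0.062, 0, 0.071], [0, 0, 0], 10],
    [[-0.062, 0, 0.071], [0, 0, 0], 10],
    [[-0.062, 0, 0.071], [0, 0, 0], 10]
  ],
  "grip_force": 30
}}

```text
time: 13.0
tool_pos: [0.5343, -0.2464, 0.0219]
tcp_rot: [3.141, -0.717, 0.093]
contact_force: [-1.0, -0.5, -0.0]
opening: 0.0238
grip_force: 29.5
```

>>> {"fn": "apply_moves", "kwargs": {
  "targets": [
    [[-0.0005, 0, 0.0006], [0, 0, 0], 10],
    [[-0.001, 0, 0.0012], [0, 0, 0], 10],
    [[-0.001, 0, 0.0012], [0, 0, 0], 10],
    [[-0.001, 0, 0.0012], [0, 0, 0], 28],
    [[-0.001, 0, 0.0012], [0, 0, 0], 32],
    [[-0.001, 0, 0.0012], [0, 0, 0], 36],
    [[-0.001, 0, 0.0012], [0, 0, 0], 40],
    [[-0.001, 0, 0.0012], [0, 0, 0], 44],
    [[-0.001, 0, 0.0012], [0, 0, 0], 44],
    [[-0.001, 0, 0.0012], [0, 0, 0], 44]
  ]
}}

```text
time: 14.25
tool_pos: [0.5341, -0.2462, 0.0198]
tcp_rot: [-3.142, -0.716, 0.092]
contact_force: [0.5, 0.1, -0.2]
opening: 0.0377
grip_force: 0.0
```

>>> {"fn": "apply_moves", "kwargs": {
  "targets": [
    [[0, 0, -0.01], [0, 0, 0], 44],
    [[0, 0, -0.025], [0, 0, 0], 44],
    [[0, 0, -0.045], [0, 0, 0], 44],
    [[0, 0, -0.07], [0, 0, 0], 44],
    [[0, 0, -0.1], [0, 0, 0], 50],
    [[0, 0, -0.13], [0, 0, 0], 60],
    [[0, 0, -0.15], [0, 0, 0], 60],
    [[0, 0, -0.16], [0, 0, 0], 60],
    [[0, 0, -0.16], [0, 0, 0], 60],
    [[0, 0, -0.16], [0, 0, 0], 60]
  ]
}}

```text
time: 15.5
tool_pos: [0.4294, -0.2554, 0.1398]
tcp_rot: [-3.14, -0.715, 0.091]
contact_force: [0.3, 0.2, 0.4]
opening: 0.051
grip_force: 0.0
```

Run:
```python
from h import *
s=sensors.sense();print(s["time"],s["tool_pos"],s["joint_positions"].round(2),s["opening"],s["contact_force"])
z=np.array([np.cos(np.radians(56))*.656,np.sin(np.radians(56))*.656,-.755])
g=np.array([.625,.2965,.040]);print(g-.14*z)
go(g-.16*z,56,41,flip=-1)
```

```text
15.5 [ 0.42937805 -0.25542465  0.13979088] [-0.97 -0.4   2.4   0.8   0.93  0.08] 0.05101872397451075 [0.33594789 0.1728829  0.39199815]
[0.57364372 0.22036119 0.1457    ]
shift [0.1449, -0.461, 0.1197] turn [33.2, -0.0, -38.3] | 0.498 50.7
```

Run:
```python
from h import *
z=np.array([np.cos(np.radians(50))*.669,np.sin(np.radians(50))*.669,-.743])
g=np.array([.625,.2965,.039])
go(g-.16*z,50,42,flip=-1)
```

```text
shift [0.1369, -0.4661, 0.1163] turn [29.6, 0.9, -33.5] | 0.5 44.7
```

>>> {"fn": "apply_moves", "kwargs": {
  "targets": [
    [[0.007, -0.023, 0.006], [1.5, 0, -1.7], 60],
    [[0.02, -0.07, 0.017], [4.4, 0.1, -5], 60],
    [[0.037, -0.126, 0.031], [8, 0.2, -9], 60],
    [[0.055, -0.186, 0.046], [11.8, 0.4, -13.4], 60],
    [[0.074, -0.252, 0.063], [16, 0.5, -18.1], 60],
    [[0.092, -0.312, 0.078], [19.8, 0.6, -22.4], 60],
    [[0.11, -0.373, 0.093], [23.7, 0.7, -26.8], 60],
    [[0.123, -0.42, 0.105], [26.6, 0.8, -30.1], 60],
    [[0.133, -0.452, 0.113], [28.7, 0.9, -32.5], 60],
    [[0.137, -0.466, 0.116], [29.6, 0.9, -33.5], 60]
  ]
}}

```text
time: 16.75
tool_pos: [0.565, 0.2269, 0.1416]
tcp_rot: [-3.14, -0.731, 0.875]
contact_force: [-0.3, 0.1, 0.5]
opening: 0.0511
grip_force: 0.0
```

Run:
```python
from h import *
s=sensors.sense();print(s["time"],s["tool_pos"],s["joint_positions"].round(2),s["opening"],s["contact_force"])
go([.625,.2965,.039],50,42,flip=-1)
a=snap("side","s6.png");b=snap("top","t6.png")
# tray check: white cap-ish/bright bodies inside tray area
f=lambda im,x,y,w,h,k:cv2.resize(im[y:y+h,x:x+w],None,fx=k,fy=k,interpolation=cv2.INTER_CUBIC)
cv2.imwrite("pics/c6.png",np.vstack([np.hstack([f(a,170,210,75,56,5),f(b,170,160,75,56,5)]),np.hstack([f(a,330,205,75,60,5),f(b,362,205,75,60,5)])]))
```

```text
16.75 [0.56502389 0.22694094 0.14163516] [ 0.07 -0.16  2.21  0.83  0.71  0.22] 0.051121757925161625 [-0.32918446  0.14276583  0.50340876]
shift [-0.0001, 0.0017, 0.1587] turn [-0.2, 0.1, 0.1] | 0.159 0.2
```

View pics/c6.png

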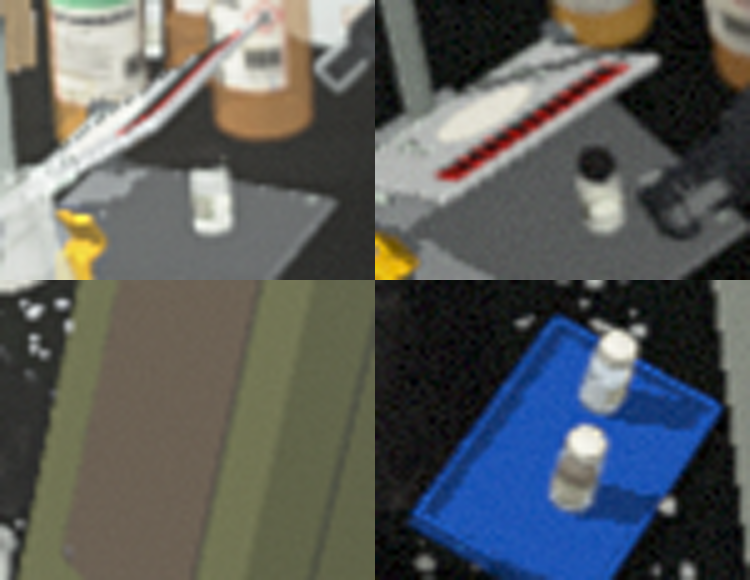

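The white vial stands upright in the tray at about (580,465), beside the tray vial at (610,370), which hasn't moved. The black vial is still under the plate, with its cap at (600,162) in the top crop.

Run:
```python
from h import *
print("white placed",onz("top",362+210/5-.4,205+160/5-.4,.062),"vs known .520,-.2475")
print("black cap",onz("top",170+225/5-.4,160+160/5-.4,.066))
b=cv2.imread("pics/t6.png");g=cv2.cvtColor(b,cv2.COLOR_BGR2GRAY)
m=(g[185:200,205:225]<50).astype(np.uint8);n,l,st,c=cv2.connectedComponentsWithStats(m)
for i in range(1,n):
    if st[i,4]>8: print(st[i],c[i]+[205,185],onz("top",*(c[i]+[205,185]),.064))
```

```text
white placed [ 0.51742009 -0.24190861  0.062     ] vs known .520,-.2475
black cap [0.6225053  0.29408349 0.066     ]
[ 6  5  7  6 35] [213.77142857 192.42857143] [0.62083554 0.29640831 0.064     ]
```

>>> {"fn": "apply_moves", "kwargs": {
  "targets": [
    [[0, 0.001, 0.02], [0, 0, 0], 60],
    [[0, 0.0015, 0.045], [0, 0, 0], 60],
    [[0, 0.0015, 0.07], [0, 0, 0], 60],
    [[0, 0.0015, 0.09], [0, 0, 0], 60],
    [[0, 0.0015, 0.11], [0, 0, 0], 60],
    [[0, 0.0015, 0.127], [0, 0, 0], 60],
    [[0, 0.0015, 0.14], [0, 0, 0], 60],
    [[0, 0.0015, 0.15], [0, 0, 0], 60],
    [[0, 0.0015, 0.157], [0, 0, 0], 60],
    [[0, 0.0015, 0.157], [0, 0, 0], 60]
  ]
}}

```text
time: 18.1
tool_pos: [0.634, 0.3041, 0.0259]
tcp_rot: [3.141, -0.732, 0.873]
contact_force: [0.2, -1.1, 0.3]
opening: 0.0511
grip_force: 0.0
```

>>> {"fn": "apply_moves", "kwargs": {
  "targets": [
    [[0, 0, 0], [0, 0, 0], 45],
    [[0, 0, 0], [0, 0, 0], 35],
    [[0, 0, 0], [0, 0, 0], 25],
    [[0, 0, 0], [0, 0, 0], 15],
    [[0, 0, 0], [0, 0, 0], 10],
    [[0, 0, 0], [0, 0, 0], 10],
    [[0, 0, 0], [0, 0, 0], 10],
    [[0, 0, 0], [0, 0, 0], 10],
    [[0, 0, 0], [0, 0, 0], 10],
    [[0, 0, 0], [0, 0, 0], 10]
  ],
  "grip_force": 30
}}

```text
time: 19.35
tool_pos: [0.6344, 0.3042, 0.0267]
tcp_rot: [3.14, -0.733, 0.873]
contact_force: [-2.6, -1.3, 5.5]
opening: 0.024
grip_force: 29.8
```

Run:
```python
from h import *
s=sensors.sense();print(s["tool_pos"],s["joint_positions"].round(2),s["opening"],s["contact_force"],s["grip_force"])
```

```text
[0.63441403 0.30421408 0.02674298] [0.21 0.23 2.06 1.08 0.49 0.01] 0.023951496861157526 [-2.56454651 -1.25606659  5.45836574] 29.8312233391583
```

>>> {"fn": "apply_moves", "kwargs": {
  "targets": [
    [[0.004, 0, -0.005], [0, 0, 0], 10],
    [[0.006, 0, -0.008], [0, 0, 0], 10],
    [[0.004, 0, -0.018], [0, 0, 0], 10],
    [[0, 0, -0.033], [0, 0, 0], 10],
    [[-0.005, 0, -0.051], [0, 0, 0], 10],
    [[-0.011, 0, -0.071], [0, 0, 0], 10],
    [[-0.017, 0, -0.091], [0, 0, 0], 10],
    [[-0.02, 0, -0.111], [0, 0, 0], 10],
    [[-0.01, 0, -0.135], [0, 0, 0], 10],
    [[0, 0, -0.155], [0, 0, 0], 10]
  ],
  "grip_force": 30
}}

```text
time: 20.6
tool_pos: [0.5665, 0.2238, 0.1423]
tcp_rot: [3.14, -0.732, 0.872]
contact_force: [1.2, -0.2, -0.7]
opening: 0.0231
grip_force: 29.5
```

Run:
```python
from h import *
s=sensors.sense();print(s["tool_pos"],s["joint_positions"].round(2),s["opening"],s["contact_force"])
go([.4833,-.1969,.16],3,42,flip=-1)
```

```text
[0.56647082 0.22378382 0.14225725] [ 0.07 -0.16  2.21  0.83  0.71  0.22] 0.02308531465049071 [ 1.17585871 -0.21612799 -0.67920129]
shift [-0.2708, 0.2174, -0.246] turn [-31.4, 0.0, 34.9] | 0.426 46.9
```

>>> {"fn": "apply_moves", "kwargs": {
  "targets": [
    [[-0.007, 0.005, -0.006], [-0.8, 0, 0.9], 10],
    [[-0.022, 0.017, -0.02], [-2.5, 0, 2.8], 10],
    [[-0.045, 0.036, -0.041], [-5.2, 0, 5.8], 10],
    [[-0.072, 0.058, -0.065], [-8.3, 0, 9.2], 10],
    [[-0.1, 0.08, -0.091], [-11.6, 0, 12.9], 10],
    [[-0.128, 0.103, -0.116], [-14.8, 0, 16.5], 10],
    [[-0.156, 0.125, -0.142], [-18.1, 0, 20.1], 10],
    [[-0.184, 0.148, -0.167], [-21.3, 0, 23.7], 10],
    [[-0.206, 0.165, -0.187], [-23.9, 0, 26.5], 10],
    [[-0.222, 0.178, -0.202], [-25.7, 0, 28.6], 10]
  ],
  "grip_force": 30
}}

```text
time: 21.85
tool_pos: [0.5091, -0.1208, 0.1416]
tcp_rot: [-3.14, -0.731, 0.197]
contact_force: [0.0, -0.8, 0.2]
opening: 0.0236
grip_force: 29.5
```

Run:
```python
from h import *
s=sensors.sense();print(s["tool_pos"],s["opening"])
go([.4833,-.1969,.10],3,42,flip=-1)
```

```text
[ 0.50911276 -0.12075399  0.14160362] 0.023642852686162105
shift [-0.0578, 0.0717, 0.0249] turn [-5.6, 0.1, 6.2] | 0.095 8.3
```

>>> {"fn": "apply_moves", "kwargs": {
  "targets": [
    [[-0.005, 0.007, 0.002], [-0.6, 0, 0.6], 10],
    [[-0.014, 0.018, 0.006], [-1.4, 0, 1.6], 10],
    [[-0.025, 0.031, 0.011], [-2.4, 0, 2.7], 10],
    [[-0.036, 0.045, 0.016], [-3.5, 0, 3.9], 10],
    [[-0.046, 0.057, 0.02], [-4.5, 0.1, 4.9], 10],
    [[-0.053, 0.066, 0.023], [-5.1, 0.1, 5.7], 10],
    [[-0.057, 0.071, 0.0245], [-5.5, 0.1, 6.1], 10],
    [[-0.0578, 0.0717, 0.0249], [-5.6, 0.1, 6.2], 10],
    [[-0.0578, 0.0717, 0.0249], [-5.6, 0.1, 6.2], 10],
    [[-0.0578, 0.0717, 0.0249], [-5.6, 0.1, 6.2], 10]
  ],
  "grip_force": 30
}}

```text
time: 23.1
tool_pos: [0.4994, -0.1949, 0.0866]
tcp_rot: [3.141, -0.735, 0.057]
contact_force: [-0.4, -0.8, -0.4]
opening: 0.0236
grip_force: 29.5
```

Run:
```python
from h import *
s=sensors.sense();P=s["tool_pos"];Rc=R.from_euler("xyz",s["tcp_rot"]);print(P,Rc.inv().apply([0,0,.0235-P[2]]),s["tcp_rot"])
```

```text
[ 0.49944751 -0.19494911  0.08657392] [-4.23006664e-02 -4.86478033e-05  4.67864413e-02] [ 3.14055287 -0.7350877   0.05652122]
```

>>> {"fn": "apply_moves", "kwargs": {
  "targets": [
    [[-0.004, 0, 0.004], [0, 0, 0], 10],
    [[-0.01, 0, 0.011], [0, 0, 0], 10],
    [[-0.018, 0, 0.02], [0, 0, 0], 10],
    [[-0.026, 0, 0.029], [0, 0, 0], 10],
    [[-0.033, 0, 0.036], [0, 0, 0], 10],
    [[-0.038, 0, 0.042], [0, 0, 0], 10],
    [[-0.041, 0, 0.0455], [0, 0, 0], 10],
    [[-0.0423, 0, 0.0468], [0, 0, 0], 10],
    [[-0.0423, 0, 0.0468], [0, 0, 0], 10],
    [[-0.0423, 0, 0.0468], [0, 0, 0], 10]
  ],
  "grip_force": 30
}}

```text
time: 24.35
tool_pos: [0.5035, -0.1966, 0.0283]
tcp_rot: [3.14, -0.744, 0.056]
contact_force: [3.0, 4.0, 16.3]
opening: 0.0235
grip_force: 33.4
```

The tool met contact 5 mm too high, with 16 N upward. I'll lift and look at the vial in the grip from a spot both cameras can see.

>>> {"fn": "apply_moves", "kwargs": {
  "targets": [
    [[0.007, 0, -0.008], [0, 0, 0], 10],
    [[0.02, 0, -0.022], [0, 0, 0], 10],
    [[0.035, 0, -0.039], [0, 0, 0], 10],
    [[0.05, -0.01, -0.055], [0, 0, 0], 10],
    [[0.06, -0.04, -0.068], [0, 0, 0], 10],
    [[0.067, -0.08, -0.075], [0, 0, 0], 10],
    [[0.067, -0.13, -0.075], [0, 0, 0], 10],
    [[0.067, -0.18, -0.075], [0, 0, 0], 10],
    [[0.067, -0.22, -0.075], [0, 0, 0], 10],
    [[0.067, -0.23, -0.075], [0, 0, 0], 10]
  ],
  "grip_force": 30
}}

```text
time: 25.6
tool_pos: [0.4852, 0.0374, 0.1229]
tcp_rot: [3.142, -0.734, 0.06]
contact_force: [0.0, -0.4, -0.5]
opening: 0.0234
grip_force: 31.5
```

Run:
```python
from h import *
s=sensors.sense();print(s["tool_pos"],s["tcp_rot"],s["opening"],s["contact_force"],s["joint_positions"].round(2))
a=snap("side","s7.png");b=snap("top","t7.png")
P=s["tool_pos"]
z=R.from_euler("xyz",s["tcp_rot"]).as_matrix()[:,2]; ax=P-.021*z
out=[]
for n,im in(("side",a),("top",b)):
    u=proj(n,[ax]).ravel().astype(int); x,y=max(u[0]-35,0),max(u[1]-35,0)
    q=proj(n,[ax+[0,0,.026],ax-[0,0,.032],P])
    print(n,((q-[x,y]+.4)*5.7).round(0).tolist())
    out.append(cv2.resize(im[y:y+70,x:x+70],(399,399),interpolation=cv2.INTER_CUBIC))
x=np.hstack([out[0],out[1]])
y=cv2.resize(b[200:275,350:440],None,fx=2.2,fy=2.2,interpolation=cv2.INTER_CUBIC)
c=np.zeros((199+x.shape[0]-30,798,3),np.uint8);c[:399]=x;c[399:399+165,:198]=y
cv2.imwrite("pics/c7.png",c)
```

```text
[0.4851632  0.03736087 0.12287171] [ 3.14156564 -0.73383577  0.06024442] 0.023416861126943796 [ 0.03697696 -0.44811585 -0.45876807] [-0.09 -0.6   2.55  0.23  0.47  1.26]
side [[205.0, 160.0], [202.0, 256.0], [190.0, 219.0]]
top [[206.0, 169.0], [200.0, 243.0], [202.0, 197.0]]
```

View pics/c7.png

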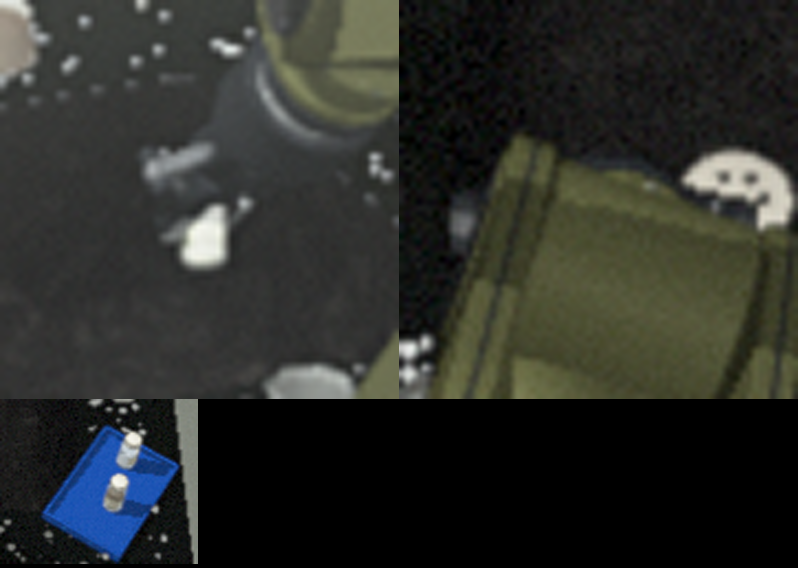

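The vial looks upright in the grip, with its base at (203,265) where expected, and the two vials in the tray are unchanged. I'll check numerically whether the beaker, dish or tray got in the way.

Run:
```python
from h import *
s0=cv2.imread("pics/s0.png");s7=cv2.imread("pics/s7.png");t0=cv2.imread("pics/t0.png");t7=cv2.imread("pics/t7.png")
print("beaker base s",onz("side",325,273,0),"dish",onz("side",292,274,.007))
for nm,b in dict(beaker=(312,250,24,28),dish=(280,264,24,20),stopper=(226,266,16,16),flask=(162,250,34,50)).items():
    x,y,w,h=b
    T=s0[y:y+h,x:x+w];S=s7[y-8:y+h+8,x-8:x+w+8]
    r=cv2.matchTemplate(S,T,cv2.TM_CCOEFF_NORMED);_,v,_,l=cv2.minMaxLoc(r);print(nm,v,l[0]-8,l[1]-8)
x,y,w,h=398,210,20,26
r=cv2.matchTemplate(t7[y-6:y+h+6,x-6:x+w+6],t0[y:y+h,x:x+w],cv2.TM_CCOEFF_NORMED);print("trayvial",cv2.minMaxLoc(r))
# placed white: compare t6, t7
t6=cv2.imread("pics/t6.png");print("tray diff 6-7",cv2.absdiff(t6,t7)[205:275,365:435].mean(), cv2.absdiff(t6,t7)[205:275,365:435].max())
h=cv2.cvtColor(t7,cv2.COLOR_BGR2HSV);m=cv2.inRange(h,(105,150,60),(130,255,255));m[:,:330]=0;m[290:]=0
q=cv2.minAreaRect(max(cv2.findContours(m,0,2)[0],key=cv2.contourArea));print(q)
c=cv2.convexHull(max(cv2.findContours(m,0,2)[0],key=cv2.contourArea));q=cv2.approxPolyDP(c,4,True)[:,0];print([ (u.tolist(),onz("top",*u,.014).round(3)[:2].tolist()) for u in q])
```

```text
beaker base s [0.39393311 0.0056329  0.        ] dish [0.41864432 0.10719545 0.007     ]
beaker 0.9379960298538208 0 0
dish 0.9996122121810913 0 0
stopper 0.997120201587677 0 0
flask 0.9997820258140564 0 0
trayvial (-0.08089271932840347, 0.9561509490013123, (12, 12), (6, 6))
tray diff 6-7 4.9871428571428575 63
((399.6357727050781, 241.29074096679688), (41.335853576660156, 54.26039123535156), 32.96940231323242)
[([397, 212], [0.636, -0.24]), ([431, 230], [0.58, -0.336]), ([403, 273], [0.431, -0.245]), ([369, 253], [0.487, -0.154])]
```

Run:
```python
from h import *
s=sensors.sense();P=s["tool_pos"];z=R.from_euler("xyz",s["tcp_rot"]).as_matrix()[:,2];ax=P-.021*z
im=cv2.imread("pics/s7.png").astype(int)
u=proj("side",[ax]).ravel().astype(int);x0,y0=u[0]-8,u[1]-6
g=im[y0:y0+22,x0:x0+18].mean(2).astype(int);print(x0,y0)
for i,r in enumerate(g): print(y0+i,*["%3d"%v for v in r])
# predicted outline, for base offset .0187
t=np.linspace(0,2*np.pi,36,endpoint=False)
for off in(.0187,.0243):
    c=np.array([ax[0],ax[1],P[2]-off]);q=proj("side",c+.0125*np.c_[np.cos(t),np.sin(t),0*t])
    print(off,q.min(0),q.max(0))
```

```text
298 218
218 154 140 145 133 123 110  91  72  60  57  56  52  53  53  54  58  60  57
219 143 121 106  92  84  73  66  64  60  54  52  52  51  53  57  56  62  63
220 110  94  81  86  83  68  64  68  72  64  55  52  54  54  55  56  57  58
221  89  83  72  81  93  78  66  66  72  75  69  57  54  53  52  54  56  55
222  73  66  58  65  77  72  66  66  68  66  68  61  52  53  52  60  58  52
223  56  54  53  55  64  62  63  62  60  55  51  53  49  51  59  94  78  53
224  51  53  54  52  55  58  57  53  47  52  66  69  57  50  75 164 142  79
225  51  53  49  50  53  53  49  46  53 113 171 175 112  56  67 130 111  61
226  53  52  55  51  50  53  47  56 109 179 208 199 125  64  83  84  61  47
227  60  60  56  53  70  86  91 128 183 212 213 198 129  83  78  59  46  47
228  55  59  59  78 104 116 154 215 235 235 230 216 148  80  55  45  45  49
229  50  57  75 105 118 142 216 238 237 235 234 232 153  64  45  45  48  49
230  51  86 110 120 116 143 221 236 233 230 229 223 143  52  41  48  50  47
231  48  66  79  78  85 133 213 230 231 227 225 216 137  50  42  48  50  51
232  48  48  48  44  85 175 224 234 236 233 231 219 137  54  42  51  50  47
233  48  48  47  47  93 199 234 235 234 232 229 219 142  55  45  48  48  48
234  48  49  48  45  79 165 210 225 223 215 199 175 111  50  45  45  49  47
235  50  49  49  47  53  95 134 150 149 143 126 101  63  42  43  47  48  47
236  50  51  52  49  44  52  68  72  71  71  63  54  47  47  45  48  49  51
237  50  50  51  48  49  51  48  47  46  45  48  50  47  48  49  52  52  49
238  48  49  50  51  47  49  46  47  50  49  51  51  50  52  48  50  52  47
239  50  51  51  50  52  52  50  49  47  49  51  45  48  50  50  52  52  51
0.0187 [302.17599639 232.31416375] [310.20851025 236.02538142]
0.0243 [302.1164092  233.90081215] [310.13678048 237.62947803]
```

The images match the vial's rim having landed on the tray's near wall and the vial sliding about 4 mm up in the grip. The tray's true centre is about (0.5375, -0.2485). The new slot is (0.4734, -0.2415), clear of the walls and the other vials.

Run:
```python
from h import *
go([.4734,-.2415,.115],3,42,flip=-1); print(sensors.sense()["tcp_rot"])
```

```text
shift [-0.0264, 0.2767, 0.0078] turn [-0.3, -0.0, 0.3] | 0.278 0.4
[ 3.14156131 -0.73351947  0.05908708]
```

>>> {"fn": "apply_moves", "kwargs": {
  "targets": [
    [[-0.001, 0.01, 0], [0, 0, 0], 10],
    [[-0.004, 0.035, 0.001], [0, 0, 0], 10],
    [[-0.007, 0.07, 0.002], [0, 0, 0], 10],
    [[-0.01, 0.105, 0.003], [0, 0, 0], 10],
    [[-0.013, 0.14, 0.004], [0, 0, 0], 10],
    [[-0.017, 0.18, 0.005], [0, 0, 0], 10],
    [[-0.021, 0.22, 0.006], [0, 0, 0], 10],
    [[-0.024, 0.255, 0.007], [0, 0, 0], 10],
    [[-0.026, 0.275, 0.008], [0, 0, 0], 10],
    [[-0.026, 0.277, 0.008], [0, 0, 0], 10]
  ],
  "grip_force": 30
}}

```text
time: 26.95
tool_pos: [0.4869, -0.2449, 0.0999]
tcp_rot: [-3.141, -0.734, 0.052]
contact_force: [0.6, -0.3, 0.5]
opening: 0.0233
grip_force: 31.5
```

Run:
```python
from h import *
s=sensors.sense();P=s["tool_pos"];Rc=R.from_euler("xyz",s["tcp_rot"])
print(s["joint_positions"].round(2)); go([.4734,-.2415,P[2]+.021*.743],3,42,flip=-1)
print(P,"to .0225",Rc.inv().apply(np.r_[np.array([.4734+.014,-.2408])-P[:2],.0225-P[2]]),"1mm down",Rc.inv().apply([0,0,-.001]))
```

```text
[-0.84 -0.24  2.36  0.9   0.72  0.07]
shift [0.0006, -0.0041, 0.0005] turn [0.0, -0.1, -0.0] | 0.004 0.1
[ 0.48687189 -0.24490724  0.09992115] to .0225 [-0.05133022 -0.00405328  0.05796518] 1mm down [-6.70092212e-04  2.71085865e-07  7.42277814e-04]
```

>>> {"fn": "apply_moves", "kwargs": {
  "targets": [
    [[-0.006, -0.002, 0.006], [0, 0, 0], 10],
    [[-0.014, -0.004, 0.016], [0, 0, 0], 10],
    [[-0.023, -0.004, 0.026], [0, 0, 0], 10],
    [[-0.031, -0.004, 0.035], [0, 0, 0], 10],
    [[-0.038, -0.004, 0.043], [0, 0, 0], 10],
    [[-0.044, -0.004, 0.05], [0, 0, 0], 10],
    [[-0.049, -0.004, 0.055], [0, 0, 0], 10],
    [[-0.051, -0.004, 0.0575], [0, 0, 0], 10],
    [[-0.051, -0.004, 0.0575], [0, 0, 0], 10],
    [[-0.051, -0.004, 0.0575], [0, 0, 0], 10]
  ],
  "grip_force": 30
}}

```text
time: 28.2
tool_pos: [0.488, -0.239, 0.0238]
tcp_rot: [3.14, -0.735, 0.056]
contact_force: [0.4, 0.1, 0.7]
opening: 0.0235
grip_force: 31.5
```

>>> {"fn": "apply_moves", "kwargs": {
  "targets": [
    [[-0.0003, 0, 0.0004], [0, 0, 0], 10],
    [[-0.0007, 0, 0.0007], [0, 0, 0], 10],
    [[-0.001, 0, 0.0011], [0, 0, 0], 10],
    [[-0.0013, 0, 0.0015], [0, 0, 0], 10],
    [[-0.0013, 0, 0.0015], [0, 0, 0], 10],
    [[-0.0013, 0, 0.0015], [0, 0, 0], 10],
    [[-0.0013, 0, 0.0015], [0, 0, 0], 10],
    [[-0.0013, 0, 0.0015], [0, 0, 0], 10],
    [[-0.0013, 0, 0.0015], [0, 0, 0], 10],
    [[-0.0013, 0, 0.0015], [0, 0, 0], 10]
  ]
}}

```text
time: 29.45
tool_pos: [0.4882, -0.239, 0.022]
tcp_rot: [3.141, -0.735, 0.056]
contact_force: [-2.4, 0.6, 6.1]
opening: 0.0238
grip_force: 32.0
```

>>> {"fn": "apply_moves", "kwargs": {
  "targets": [
    [[0.0002, 0, -0.0003], [0, 0, 0], 10],
    [[0.0004, 0, -0.0005], [0, 0, 0], 10],
    [[0.0004, 0, -0.0005], [0, 0, 0], 28],
    [[0.0004, 0, -0.0005], [0, 0, 0], 30],
    [[0.0004, 0, -0.0005], [0, 0, 0], 32],
    [[0.0004, 0, -0.0005], [0, 0, 0], 34],
    [[0.0004, 0, -0.0005], [0, 0, 0], 37],
    [[0.0004, 0, -0.0005], [0, 0, 0], 40],
    [[0.0004, 0, -0.0005], [0, 0, 0], 40],
    [[0.0004, 0, -0.0005], [0, 0, 0], 40]
  ]
}}

```text
time: 30.7
tool_pos: [0.4878, -0.2388, 0.0221]
tcp_rot: [3.141, -0.735, 0.056]
contact_force: [0.3, -0.7, -0.1]
opening: 0.0341
grip_force: 0.0
```

>>> {"fn": "apply_moves", "kwargs": {
  "targets": [
    [[0, 0, -0.01], [0, 0, 0], 40],
    [[0, 0, -0.025], [0, 0, 0], 40],
    [[0, 0, -0.045], [0, 0, 0], 40],
    [[0, 0, -0.065], [0, 0, 0], 40],
    [[0.01, -0.005, -0.085], [0, 0, 0], 40],
    [[0.025, -0.03, -0.1], [0, 0, 0], 40],
    [[0.04, -0.07, -0.11], [0, 0, 0], 30],
    [[0.045, -0.12, -0.115], [0, 0, 0], 10],
    [[0.045, -0.17, -0.115], [0, 0, 0], 0],
    [[0.045, -0.22, -0.115], [0, 0, 0], 0]
  ]
}}

```text
time: 31.95
tool_pos: [0.4315, -0.0209, 0.1382]
tcp_rot: [3.14, -0.737, 0.054]
contact_force: [0.4, -0.1, -0.4]
opening: -0.0001
grip_force: 0.0
```

Run:
```python
from h import *
s=sensors.sense();print(s["time"],s["tool_pos"],s["tcp_rot"],s["joint_positions"].round(2),s["contact_force"],s["opening"])
b=snap("top","t8.png");a=snap("side","s8.png")
t7=cv2.imread("pics/t7.png")
h=cv2.cvtColor(b,cv2.COLOR_BGR2HSV);roi=b[205:280,362:440]
# caps/bodies: low saturation & bright, and dark cap inside the tray
for nm,m in(("bright",cv2.inRange(h,(0,0,110),(180,90,255))),("dark",cv2.inRange(h,(0,0,0),(180,255,55)))):
    q=cv2.convexHull(np.array([[397,212],[431,230],[403,273],[369,253]]));k=np.zeros(m.shape,np.uint8);cv2.fillConvexPoly(k,q,255)
    if nm=="dark": k=cv2.erode(k,np.ones((3,3)))
    n,l,st,c=cv2.connectedComponentsWithStats(m&k)
    for i in range(1,n):
        if st[i,4]>6: print(nm,st[i],c[i].round(1))
def P(c,z0):
    t=np.linspace(0,6.28,24);return [(lambda q:(q.min(0).round(1),q.max(0).round(1)))(proj("top",np.c_[c[0]+r*np.cos(t),c[1]+r*np.sin(t),0*t+z])) for r,z in((.0125,.004),(.011,.062))]
print("pred black",P((.474,-.2398),0));print("pred white",P((.520,-.2475),0))
print("stand strip");
```

```text
31.95 [ 0.43152479 -0.02087307  0.13816379] [ 3.14026477 -0.73663259  0.05385007] [-0.34 -0.88  2.66  0.41  0.7   0.95] [ 0.39846866 -0.08340177 -0.41828998] -7.637525614091887e-05
bright [403 217  11  15 111] [408.  224.4]
bright [397 234  12  17 124] [402.3 241.4]
bright [395 254  11  13  90] [400.  260.2]
dark [400 250   7   6  37] [403.1 252.5]
pred black [(array([395. , 257.3]), array([404., 265.])), (array([399.8, 246.6]), array([407.9, 253.5]))]
pred white [(array([396.9, 243.6]), array([405.6, 251.1])), (array([401.6, 232.6]), array([409.6, 239.3]))]
stand strip
```

The black vial shows upright in the tray: dark cap at (403,252) and body down to row 267. The other two are where they were. Next is the press, with the fingers shut, lean 27° and heading 47.5°.

```bash
cat >> h.py <<'E'
def st(x,y,z):
    h=np.radians(47.5);c,s=np.cos(h),np.sin(h);return np.array([.612+c*x-s*y,.337+s*x+c*y,z])
E
python3 - <<'E'
from h import *
print(st(-.1,0,.21),st(-.014,0,.175))
go(st(-.1,0,.21),47.5,27,off=0,flip=-1)
E
```

```text
[0.54444098 0.26327227 0.21      ] [0.60254174 0.32667812 0.175     ]
shift [0.1462, -0.2709, 0.0344] turn [24.9, -14.4, -36.0] | 0.31 46.1
```

>>> {"fn": "apply_moves", "kwargs": {
  "targets": [
    [[0.008, -0.014, 0.002], [1.2, -0.7, -1.8], 0],
    [[0.026, -0.048, 0.006], [4.4, -2.5, -6.4], 0],
    [[0.045, -0.084, 0.011], [7.7, -4.5, -11.1], 0],
    [[0.064, -0.119, 0.015], [11, -6.3, -15.8], 0],
    [[0.083, -0.154, 0.02], [14.2, -8.2, -20.5], 0],
    [[0.102, -0.19, 0.024], [17.4, -10.1, -25.2], 0],
    [[0.12, -0.222, 0.028], [20.4, -11.8, -29.5], 0],
    [[0.135, -0.25, 0.032], [23, -13.3, -33.2], 0],
    [[0.146, -0.271, 0.034], [24.9, -14.4, -36], 0],
    [[0.146, -0.271, 0.034], [24.9, -14.4, -36], 0]
  ]
}}

```text
time: 33.3
tool_pos: [0.5495, 0.2558, 0.2108]
tcp_rot: [-3.14, -0.471, 0.816]
contact_force: [-1.2, 0.3, -0.4]
opening: -0.0
grip_force: 0.0
```

Run:
```python
from h import *
s=sensors.sense();print(s["tool_pos"],s["tcp_rot"],s["joint_positions"].round(2),s["opening"])
go(st(-.014,0,.175),47.5,27,off=0,flip=-1)
```

```text
[0.54946561 0.25582268 0.21082947] [-3.14046494 -0.47140163  0.81584886] [ 0.23 -0.2   2.05  0.32  0.91  0.84] -9.712313949651535e-06
shift [0.0621, -0.0098, 0.0719] turn [0.3, -0.0, -0.7] | 0.096 0.7
```

>>> {"fn": "apply_moves", "kwargs": {
  "targets": [
    [[0.006, -0.003, 0.005], [0, 0, 0], 0],
    [[0.016, -0.006, 0.014], [0, 0, 0], 0],
    [[0.028, -0.01, 0.026], [0.3, 0, -0.4], 0],
    [[0.038, -0.01, 0.038], [0.3, 0, -0.7], 0],
    [[0.047, -0.01, 0.05], [0.3, 0, -0.7], 0],
    [[0.055, -0.01, 0.061], [0.3, 0, -0.7], 0],
    [[0.06, -0.01, 0.069], [0.3, 0, -0.7], 0],
    [[0.062, -0.01, 0.072], [0.3, 0, -0.7], 0],
    [[0.062, -0.01, 0.072], [0.3, 0, -0.7], 0],
    [[0.062, -0.01, 0.072], [0.3, 0, -0.7], 0]
  ]
}}

```text
time: 34.55
tool_pos: [0.6008, 0.3272, 0.1744]
tcp_rot: [-3.141, -0.471, 0.83]
contact_force: [0.4, -0.5, 0.7]
opening: -0.0001
grip_force: 0.0
```

Run:
```python
from h import *
s=sensors.sense();print(s["tool_pos"],s["contact_force"])
for th in(.65,.55,.45,.35,.25,.15,.05,0,-.04,-.08):
    x=.075-.125*np.cos(th)+.004*np.sin(th)+.010; z=.05+.125*np.sin(th)+.004*np.cos(th)+.005
    print(th,end=" ");go(st(x,0,z),47.5,27,off=0,flip=-1)
```

```text
[0.60079849 0.32720489 0.17439362] [ 0.40788591 -0.49566042  0.7417866 ]
0.65 shift [-0.016, 0.0017, 0.0374] turn [-0.1, 0.0, 0.0] | 0.041 0.1
0.55 shift [-0.0272, 0.0017, 0.043] turn [-0.1, 0.0, 0.0] | 0.051 0.1
0.45 shift [-0.0377, 0.0017, 0.0497] turn [-0.1, 0.0, 0.0] | 0.062 0.1
0.35 shift [-0.0475, 0.0017, 0.0575] turn [-0.1, 0.0, 0.0] | 0.075 0.1
0.25 shift [-0.0565, 0.0017, 0.0661] turn [-0.1, 0.0, 0.0] | 0.087 0.1
0.15 shift [-0.0646, 0.0017, 0.0757] turn [-0.1, 0.0, 0.0] | 0.1 0.1
0.05 shift [-0.0717, 0.0017, 0.086] turn [-0.1, 0.0, 0.0] | 0.112 0.1
0 shift [-0.0748, 0.0017, 0.0914] turn [-0.1, 0.0, 0.0] | 0.118 0.1
-0.04 shift [-0.0772, 0.0017, 0.0958] turn [-0.1, 0.0, 0.0] | 0.123 0.1
-0.08 shift [-0.0793, 0.0017, 0.1003] turn [-0.1, 0.0, 0.0] | 0.128 0.1
```

>>> {"fn": "apply_moves", "kwargs": {
  "targets": [
    [[-0.008, 0.001, 0.02], [0, 0, 0], 0],
    [[-0.016, 0.0017, 0.037], [0, 0, 0], 0],
    [[-0.022, 0.0017, 0.04], [0, 0, 0], 0],
    [[-0.027, 0.0017, 0.043], [0, 0, 0], 0],
    [[-0.033, 0.0017, 0.0465], [0, 0, 0], 0],
    [[-0.038, 0.0017, 0.05], [0, 0, 0], 0],
    [[-0.043, 0.0017, 0.0535], [0, 0, 0], 0],
    [[-0.0475, 0.0017, 0.0575], [0, 0, 0], 0],
    [[-0.052, 0.0017, 0.062], [0, 0, 0], 0],
    [[-0.0565, 0.0017, 0.066], [0, 0, 0], 0]
  ]
}}

```text
time: 35.8
tool_pos: [0.5886, 0.3113, 0.0905]
tcp_rot: [-3.141, -0.472, 0.83]
contact_force: [-2.5, 2.5, 10.1]
opening: 0.0006
grip_force: 4.5
```

Run:
```python
from h import *
s=sensors.sense();print(s["tool_pos"],s["contact_force"],s["wrist_torque"])
b=snap("top","t9.png");h=cv2.cvtColor(b,cv2.COLOR_BGR2HSV)
m=cv2.inRange(h,(0,150,90),(8,255,255))|cv2.inRange(h,(172,150,90),(180,255,255));m[:150]=0;m[230:]=0;m[:,:150]=0;m[:,260:]=0
y,x=np.nonzero(m);print(len(x),x.min(),x.max(),y.min(),y.max())
for th in(.65,.25,.01):
    X=.075-.125*np.cos(th)+.004*np.sin(th); z=.05+.125*np.sin(th)+.004*np.cos(th)
    print(th,proj("top",[st(X,.06,z),st(X,-.06,z)]).round(1).tolist())
for th in(.15,.05,0,-.04,-.08):
    x=.075-.125*np.cos(th)+.004*np.sin(th)+.010; z=.05+.125*np.sin(th)+.004*np.cos(th)+.005
    print(th,end=" ");go(st(x,0,z),47.5,27,off=0,flip=-1)
```

```text
[0.58864724 0.31126109 0.09052996] [-2.50186679  2.4708722  10.09024011] [0.60591757 0.0303096  0.21395507]
108 189 210 199 211
0.65 [[183.8, 195.4], [218.5, 172.7]]
0.25 [[190.9, 210.1], [224.9, 187.4]]
0.01 [[193.4, 217.5], [226.7, 194.8]]
0.15 shift [-0.008, -0.0001, 0.0095] turn [-0.1, -0.0, 0.0] | 0.012 0.1
0.05 shift [-0.0151, -0.0001, 0.0197] turn [-0.1, -0.0, 0.0] | 0.025 0.1
0 shift [-0.0183, -0.0001, 0.0251] turn [-0.1, -0.0, 0.0] | 0.031 0.1
-0.04 shift [-0.0206, -0.0001, 0.0296] turn [-0.1, -0.0, 0.0] | 0.036 0.1
-0.08 shift [-0.0228, -0.0001, 0.0341] turn [-0.1, -0.0, 0.0] | 0.041 0.1
```

The plate is following, with 10 N at about 0.25 rad. I'll press on to the stop.

>>> {"fn": "apply_moves", "kwargs": {
  "targets": [
    [[-0.004, 0, 0.0045], [0, 0, 0], 0],
    [[-0.008, 0, 0.0095], [0, 0, 0], 0],
    [[-0.0115, 0, 0.0145], [0, 0, 0], 0],
    [[-0.015, 0, 0.0195], [0, 0, 0], 0],
    [[-0.0165, 0, 0.0225], [0, 0, 0], 0],
    [[-0.018, 0, 0.025], [0, 0, 0], 0],
    [[-0.0195, 0, 0.0275], [0, 0, 0], 0],
    [[-0.0206, 0, 0.0296], [0, 0, 0], 0],
    [[-0.0215, 0, 0.0315], [0, 0, 0], 0],
    [[-0.0215, 0, 0.0315], [0, 0, 0], 0]
  ]
}}

```text
time: 37.1
tool_pos: [0.5849, 0.3072, 0.052]
tcp_rot: [-3.141, -0.47, 0.831]
contact_force: [-3.5, -1.2, 8.4]
opening: -0.0003
grip_force: 4.3
```

>>> {"fn": "apply_moves", "kwargs": {
  "targets": [
    [[-0.0005, 0, 0.001], [0, 0, 0], 0],
    [[-0.001, 0, 0.002], [0, 0, 0], 0],
    [[-0.0015, 0, 0.003], [0, 0, 0], 0],
    [[-0.002, 0, 0.004], [0, 0, 0], 0],
    [[-0.0025, 0, 0.005], [0, 0, 0], 0],
    [[-0.0025, 0, 0.005], [0, 0, 0], 0],
    [[-0.0025, 0, 0.005], [0, 0, 0], 0],
    [[-0.0025, 0, 0.005], [0, 0, 0], 0],
    [[-0.0025, 0, 0.005], [0, 0, 0], 0],
    [[-0.0025, 0, 0.005], [0, 0, 0], 0]
  ]
}}

```text
time: 38.35
tool_pos: [0.5853, 0.3074, 0.0499]
tcp_rot: [-3.141, -0.472, 0.832]
contact_force: [-17.4, -12.2, 30.1]
opening: 0.0002
grip_force: 15.6
```

That is 30 N against the stop. I'll release and back away up and to the front.

>>> {"fn": "apply_moves", "kwargs": {
  "targets": [
    [[0.001, 0, -0.003], [0, 0, 0], 0],
    [[0.002, 0, -0.006], [0, 0, 0], 0],
    [[0.003, 0, -0.01], [0, 0, 0], 0],
    [[0.003, 0, -0.018], [0, 0, 0], 0],
    [[0.003, 0, -0.03], [0, 0, 0], 0],
    [[0.003, 0, -0.05], [0, 0, 0], 0],
    [[0.003, 0, -0.08], [0, 0, 0], 0],
    [[0.003, 0, -0.12], [0, 0, 0], 0],
    [[0, 0, -0.16], [0, 0, 0], 0],
    [[0, 0, -0.19], [0, 0, 0], 0]
  ]
}}

```text
time: 39.6
tool_pos: [0.5259, 0.2428, 0.2164]
tcp_rot: [-3.141, -0.47, 0.83]
contact_force: [0.3, 0.4, -0.1]
opening: -0.0
grip_force: 0.0
```

>>> {"fn": "apply_moves", "kwargs": {
  "targets": [
    [[-0.03, 0.01, -0.01], [0, 0, 0], 0],
    [[-0.06, 0.04, -0.02], [0, 0, 0], 0],
    [[-0.06, 0.08, -0.02], [0, 0, 0], 0],
    [[-0.06, 0.11, -0.02], [0, 0, 0], 0],
    [[-0.06, 0.12, -0.02], [0, 0, 0], 0],
    [[-0.06, 0.12, -0.02], [0, 0, 0], 0],
    [[-0.06, 0.12, -0.02], [0, 0, 0], 0],
    [[-0.06, 0.12, -0.02], [0, 0, 0], 0],
    [[-0.06, 0.12, -0.02], [0, 0, 0], 0],
    [[-0.06, 0.12, -0.02], [0, 0, 0], 0]
  ]
}}

```text
time: 40.85
tool_pos: [0.5731, 0.1171, 0.2061]
tcp_rot: [-3.141, -0.471, 0.831]
contact_force: [0.2, 0.1, -0.3]
opening: -0.0
grip_force: 0.0
```

Run:
```python
from h import *
s=sensors.sense();print(s["time"],s["tool_pos"],s["contact_force"])
b=snap("top","t10.png");a=snap("side","s10.png");h=cv2.cvtColor(b,cv2.COLOR_BGR2HSV)
m=cv2.inRange(h,(0,150,90),(8,255,255))|cv2.inRange(h,(172,150,90),(180,255,255));m[:150]=0;m[235:]=0;m[:,:150]=0;m[:,260:]=0
y,x=np.nonzero(m);print("strip",len(x),x.min(),x.max(),y.min(),y.max(), "pred 0.01: x193-227 y195-217; up: 184-218, 173-195")
t0=cv2.imread("pics/t0.png");s0=cv2.imread("pics/s0.png");t8=cv2.imread("pics/t8.png")
def mt(n,A,B,x,y,w,h):
    r=cv2.matchTemplate(B[y-6:y+h+6,x-6:x+w+6],A[y:y+h,x:x+w],cv2.TM_CCOEFF_NORMED);_,v,_,l=cv2.minMaxLoc(r);print(n,round(v,3),l[0]-6,l[1]-6)
mt("beaker",s0,a,312,250,24,28);mt("dish",s0,a,280,264,24,20);mt("stopper",s0,a,226,266,16,16);mt("flask",s0,a,162,265,34,34)
mt("tray_vial",t0,b,398,210,20,24);mt("tray all",t8,b,365,208,70,68)
```

```text
40.85 [0.57313071 0.11710746 0.20608941] [ 0.21746937  0.08483988 -0.26644191]
strip 339 191 228 193 220 pred 0.01: x193-227 y195-217; up: 184-218, 173-195
beaker 0.939 0 0
dish 1.0 0 0
stopper 0.996 0 0
flask 0.998 0 0
tray_vial 0.995 0 0
tray all 0.964 0 0
```

The strip sits at the level position with the robot clear, so the catch is holding. All bystanders and vials are unmoved, so I'm handing in.

```bash
python3 -c "
from station import workorder
print(workorder.job_done())"
```

```text
the job is handed in; nothing more can be done
None
```

I handed the job in: the white and black vials stand upright in the tray beside the one already there, the plate is latched level with the robot clear of it, and in the images nothing else had moved; on the first try the black vial touched the tray wall at about 16 N, so I lifted it and set it in another spot.

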